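Clip the test meter to the bench's tether hook

ROBOT

A 6-joint arm with a two-finger parallel gripper is mounted at the origin on the work surface. World frame = base frame: x ahead of the robot, y to its left, z up, the work surface at z = 0. Lengths are in m, angles in rad, forces in N, time in s.
With the tool pointing down it reaches from about 0.35 to 0.85 m from the base axis. Payload 8.1 kg.
Tool frame: the origin (TCP) lies midway between the tips of the shut fingers; the grasp point (between the pads) lies 19 mm behind it; z points along the fingers, y is the line along which they close (so a half turn about z gives the same grasp; the last joint's range is limited). The gripper opens to 85 mm and grips with 20 to 120 N. Pads are 22 mm wide; open, the fingers measure 114 mm over their backs; the gripper's body (76 mm by 85 mm) begins 54 mm behind the grasp point. The pads swing forward as they close: fully open they stand 13 mm farther back than shut.
Start: joints at [1.056, 0.13, 1.488, -0, 1.523, -0.085], TCP at [0.25, 0.545, 0.231] pointing down, gripper open.
Joint ranges: [-2.96, 2.96], [-0.89, 2.26], [0.02, 2.5], [-1.34, 4.48], [0, 2.73], [-2.66, 2.66]. Speed limits (rad/s): [2.39, 2.39, 2.79, 3.14, 3.14, 3.14].

INTERFACE

Orientations are given as a rotation vector (axis times angle).
In Python, from workcell import status, cams, workorder gives the robot as it stands.
- The arm moves only by the shell command python3 -m jog 'ROWS'. ROWS is JSON, a list that holds one entry, the list of rows, each a list of 7 numbers: the turn, a rotation vector about the tool's x, y, z as a fraction of full scale, then the shift along the tool's x, y, z as a fraction of full scale, then the finger opening in mm, from 0 to 85.4. A call has 1 to 12 rows; each row shifts and turns the commanded pose from where the row before left it, along the tool's axes as they then stand; what a row does not reach is not made up. Full scale, the value 1, is 10 cm for a shift and 45 degrees for a turn. A row lasts 1/10 s, in which the tool goes at most 50 mm and 8.59 degrees, less where a joint would pass 70% of its speed; a pose out of reach is approached as far as the arm can. A call with a number of a shift or a turn outside -1 to 1 is refused whole. A call with a gripper value outside its range is refused whole. The fingers move at their own pace and stop on an object; the grip force is fixed at half the most. Time passes only in rows, so rows that do not move let the fingers close. It gives the time, the measured TCP pose, the force, the opening and the grip force at its end, in the units of the state.
- status.observe(): the state, without advancing time (a new reading comes with each control period).
- cams.snapshot(name): name is "side" or "top"; returns the picture (400x640x3 uint8, red, green, blue); there is no depth.
- cams.camera_info(name): a dict with "intrinsics" (3x3 intrinsics, pixels), "eye" and "attitude" of the camera in the world. Camera axes: x right, y down, z forward; pixel columns grow to the right and rows downward; lengths in m; the calibration is good to about 2 mm. A picture is of the moment at which its call begins. camera_info takes no time and is no camera call.
- workorder.close_job(): hands the job in; it is judged then, once.
The state is a dict: "time": time; "joints": joint angles; "qd": joint speeds; "joint_efforts": joint torques, N m; "ee_pos": TCP position; "eef_rot": TCP orientation; "ft_force": force on the tool from outside, world axes, zero at the start; "ft_torque": the same for the moment, N m; "finger_gap": finger opening in m; "grasp_force": force on a finger pad.
Only numpy, scipy, OpenCV 4.12 (cv2) and the standard library are available. Lean on these libraries where they do the work, as an engineer would, in place of code of your own. Each camera call takes 0.05 s, during which the arm holds its last target. There are 200 camera calls.

TASK

Tether the grey test meter to the bench: slide it across the bench, without lifting it, so that the steel ring at its head pushes the snap hook's sprung gate inward and passes into the hook, and the gate snaps shut behind it. The hook gives on a soft spring, so keep pushing until the gate has closed again, but do not ram it; leave the meter flat and at rest with its ring caught, and leave the other things where they are.

Things in the scene. Friction and masses are not known exactly. Their poses are not given: they have to be found in the camera images.
- meter: Loose grey boxy test meter, 120 (x) x 92 (y) x 34 mm high, 0.3 to 0.55 kg, lying screen up; too wide for most grippers, to be pushed on its end and side faces. Origin: centre of its underside. +x points to its head, where a rigid upright oblong steel ring stands out 48 mm from the end face, in the meter's x-z plane.
- ring_front (a point): Middle of the ring's upright front bar, 105 mm ahead of the meter's origin along its +x and 28 mm above the bench; axes as the meter's. This bar must go into the hook. The ring is of 6 mm rod; its hole is 42 mm long (x, from the meter's end face) and 20 mm high.
- anchor: Fixed grey anchor foot carrying the snap hook. Origin: on the bench, under the middle of the hook's mouth at rest. +x points level into the mouth, the way the ring must be pushed; +y points to the gate's hinge end. The foot is 12 mm high, from 50 to 150 mm along +x, with a 40 mm high end stop.
- hook_mouth (a point): Middle of the snap hook's mouth, on the line of the shut gate, 28 mm above the bench; moves with the hook; axes as the anchor's. The hook is a level loop of 8 mm steel rod. The gate is a 6 mm bar from its hinge at y = +17 to its free tip at y = -15 mm. Aim the ring's bar at y of about -8 mm (between -13 and -3): nearer the hinge it does not pass.
- hook_nose (a point): Middle of the hook's nose, the rod's free end beside the gate's tip, 20.5 mm from the mouth's middle along -y; the bar must pass between it and the hinge. The nose takes up y = -16.5 to -24.5 mm from the mouth's middle; behind it the free room inside reaches y = -22 mm.
- hook_spine (a point): Middle of the hook's spine (8 mm rod), 42 mm past the mouth's middle along +x: free room inside ends 38 mm past the mouth. The ring's bar clears the gate's tip when its middle is some 20 to 33 mm past the mouth; the gate then snaps back through the ring's hole.
- gate (a joint): Angle of the sprung gate: 0 shut, grows as it is pressed inward (tip towards the spine), stop at 1.25 rad. Pressing it near its tip takes about 2 N at first and up to 6 N.
- hook (a joint): How far the hook with its loop has given way along the anchor's +x on its return spring: 0 at rest, hard stop at 0.020 m; about 2 N to start, 0.45 N per mm more. Pushing the ring on the gate or spine moves it several mm.
- driver: screwdriver lying on the bench, bystander. Origin: centre of its underside.
- tape_roll: grey roll of tape, 96 mm across, 20 mm high, lying flat, bystander. Origin: centre of its underside.
- case_half: small open white plastic case half, 62 x 44 x 20 mm, bystander. Origin: centre of its underside.
- cleaner: small white bottle, 44 mm across, 110 mm tall, bystander. Origin: centre of its underside.
- tin: shallow round steel tin, 80 mm across, 22 mm high, bystander. Origin: centre of its underside.
- calliper: steel calliper, 160 mm long, lying flat, bystander. Origin: centre of its underside.

How it is judged:
By the outcome, as a careful person would: the job done as asked, in the order asked, and still so for the second after the job is handed in, with the robot touching nothing.
It also fails if it takes over 69 s, if anything falls off the work surface, if the arm or the gripper's body presses on something with over 40 N, if the wrist force passes 120 N, or if a joint passes its speed limit or range.

## Working session

There is one attempt and no reset: what is moved stays moved. The work goes in short steps, Python scripts to look and compute and a shell command to move; the robot and the scene stay as the last step left them, time stands still between calls to the robot, and variables do not carry over. Pictures are saved under pics/ and viewed, at most 10 in all, crops included, and the job is handed in when it is done.

```bash
mkdir -p pics; ls; python3 - <<'E'
from workcell import status,cams
import cv2
for n in("top","side"):
    cv2.imwrite(f"pics/{n}0.png",cams.snapshot(n)[:,:,::-1])
    print(n,cams.camera_info(n))
print(status.observe())
E
```

```text
pics
top {'intrinsics': array([[414.13016527,   0.        , 323.85380142],
       [  0.        , 414.13016527, 200.85908249],
       [  0.        ,   0.        ,   1.        ]]), 'eye': array([ 0.4878526 , -0.00995658,  1.2017644 ]), 'attitude': array([-2.17371155,  2.21138654, -0.04671235])}
side {'intrinsics': array([[501.92147484,   0.        , 325.15803139],
       [  0.        , 501.92147484, 206.96297351],
       [  0.        ,   0.        ,   1.        ]]), 'eye': array([ 0.16168584, -0.69325002,  1.03970434]), 'attitude': array([-2.41241872,  0.6208773 , -0.22861367])}
{'time': 0.1, 'joints': array([ 1.05561075e+00,  1.31115253e-01,  1.48914244e+00,  7.05238280e-05,
        1.52300756e+00, -8.54032667e-02]), 'qd': array([-2.31944569e-04, -2.63942928e-03, -9.28937329e-04, -1.73769490e-05,
        4.04446210e-04,  1.20132122e-04]), 'joint_efforts': array([ 1.10853398e-03, -5.70946991e+01, -5.01944482e+01, -1.01911917e-04,
        8.06491880e-03,  7.92900687e-05]), 'ee_pos': array([0.24972247, 0.54503046, 0.23034699]), 'eef_rot': array([-6.69801840e-01, -3.06878358e+00,  2.47656945e-03]), 'ft_force': array([ 0.3477922 ,  0.97774978, -0.41513175]), 'ft_torque': array([-0.06036604, -0.04062515,  0.00258702]), 'grasp_force': 0.0, 'finger_gap': 0.08574315759864129}
```

View pics/top0.png

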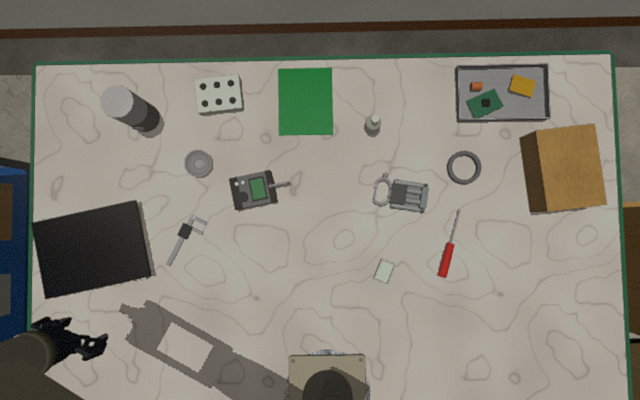

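View pics/side0.png

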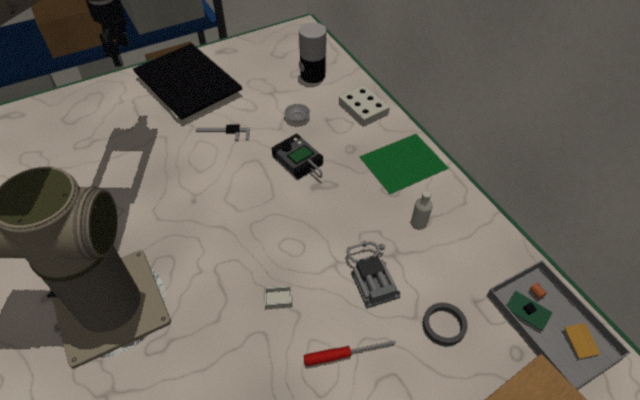

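The top view shows the meter at about (255,190) with its ring at about (287,184), pointing right. The anchor is at (408,196), with its hook loop at (382,190) opening left. Next I'll enlarge both.

```bash
python3 - <<'E'
import cv2,numpy as np
a=cv2.imread("pics/top0.png"); b=cv2.imread("pics/side0.png")
f=lambda i,x,y,w,h,s:cv2.resize(i[y:y+h,x:x+w],None,fx=s,fy=s,interpolation=cv2.INTER_CUBIC)
c=np.vstack([np.hstack([f(a,225,160,80,55,5),f(a,360,165,80,55,5)]),np.hstack([f(b,265,125,80,65,5),f(b,335,235,80,65,5)])])
for i in range(0,800,50): c[:6,i]=c[275:281,i]=(0,0,255)
for j in range(0,600,50): c[j,:6]=c[j,400:406]=(0,0,255)
cv2.imwrite("pics/crop1.png",c)
E
```

```text
(no output)
```

View pics/crop1.png

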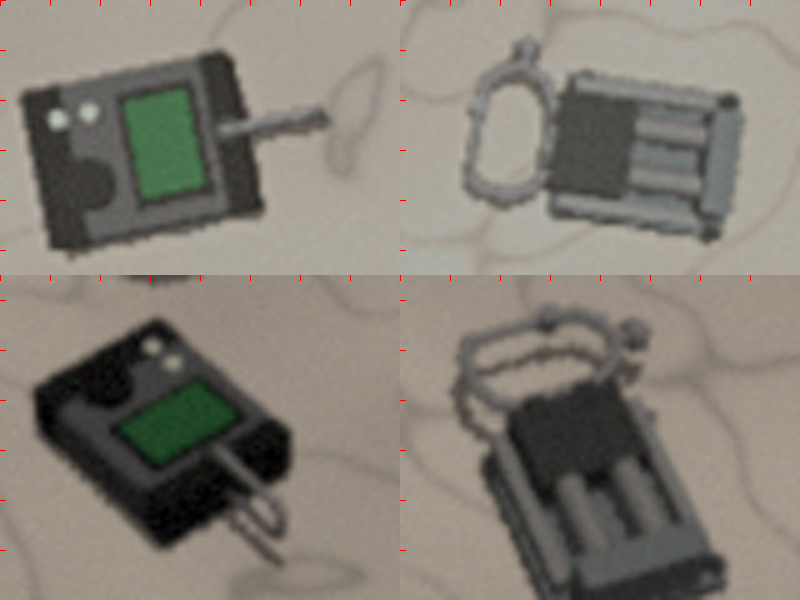

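The crops show the meter's top corners, the ring edge-on, and the hook's gate side on the left, with a blob near crop (478,103). I'll average frames and overlay predicted points to check the anchor frame.

```bash
cat > h.py <<'E'
import numpy as np,cv2
from scipy.spatial.transform import Rotation as R
from scipy.optimize import least_squares
from workcell import status,cams
def proj(n,P):
    c=cams.camera_info(n);K=c["intrinsics"];A=R.from_rotvec(c["attitude"]).as_matrix()
    q=(np.atleast_2d(P)-c["eye"])@A@K.T
    return q[:,:2]/q[:,2:]
def pts(pose,L):
    x,y,t=pose;L=np.atleast_2d(np.array(L,float));o=L.copy()
    o[:,0]=x+np.cos(t)*L[:,0]-np.sin(t)*L[:,1];o[:,1]=y+np.sin(t)*L[:,0]+np.cos(t)*L[:,1];return o
def unproj(n,uv,z):
    c=cams.camera_info(n);d=R.from_rotvec(c["attitude"]).as_matrix()@np.linalg.solve(c["intrinsics"],[*uv,1])
    return c["eye"]+d*(z-c["eye"][2])/d[2]
def avg(n,k): return np.mean([cams.snapshot(n)[:,:,::-1].astype(float) for _ in range(k)],0).astype(np.uint8)
def crop(im,n,x,y,w,h,s,P=[],col=(0,0,255)):
    c=cv2.resize(im[y:y+h,x:x+w],None,fx=s,fy=s,interpolation=cv2.INTER_CUBIC)
    for p in P:
        u=(proj(n,p)[0]-[x,y]+.5)*s;cv2.circle(c,tuple(int(v) for v in u),3,col,-1)
    return c
E
python3 - <<'E'
from h import *
a=avg("top",12);b=avg("side",12);cv2.imwrite("pics/ta.png",a);cv2.imwrite("pics/sa.png",b)
T=lambda u,v:((u-400)/5+360-.5,v/5+165-.5)
# anchor: foot left corners z~.012
p=unproj("top",T(572,75),.012);q=unproj("top",T(550,215),.012);r=unproj("top",T(738,100),.04);s=unproj("top",T(712,240),.04)
print(p,q,r,s)
m=(p+q)/2;e=(r+s)/2;d=(e-m)[:2];t=np.arctan2(d[1],d[0]);d/=np.hypot(*d)
A=(*(m[:2]-.05*d),t);print("anchor",A,"footlen",np.hypot(*(e-m)[:2]))
w=p-q;print("perp heading",np.arctan2(w[1],w[0])-np.pi/2, np.hypot(*w[:2]))
bl=unproj("top",T(478,103),.028);c,sn=np.cos(t),np.sin(t)
print("blob local",np.array([[c,sn],[-sn,c]])@(bl[:2]-A[:2]))
# meter fit
M0=lambda u,v:(u/5+225-.5,v/5+160-.5);S0=lambda u,v:(u/5+265-.5,(v-275)/5+125-.5)
L=[[-.06,.046,.034],[-.06,-.046,.034],[.06,.046,.034],[.108,0,.04],[-.06,.046,.034],[.06,-.046,.034],[.06,.046,.034]]
obs=[M0(22,92),M0(58,252),M0(228,52),M0(327,117),S0(157,320),S0(160,500),S0(290,432)]
cam=["top"]*4+["side"]*3
# side: which corner? use only top for robust, print side residual
f=lambda z:np.concatenate([proj(cam[i],pts(z,L[i]))[0]-obs[i] for i in range(4)])
z=least_squares(f,[.5,.2,-1.4]).x;print("meter",z,"res",f(z).round(1))
print("side res",[ (proj("side",pts(z,l))[0]-np.array(S0(0,275))).round(1)*5 for l in L])
np.save("A.npy",A);np.save("M.npy",z)
P=pts(A,[[0,0,.028],[0,.017,.028],[0,-.015,.028],[0,-.0205,.028],[.042,0,.028],[0.038,-.022,.028],[.05,0,.012],[.15,0,.04]])
cv2.imwrite("pics/c2.png",np.hstack([crop(a,"top",365,170,40,45,10,P),crop(b,"side",340,235,40,45,10,P)]))
E
```

```text
[ 0.60538215 -0.20458828  0.012     ] [ 0.5249411 -0.1899256  0.012    ] [ 0.58686628 -0.29277555  0.04      ] [ 0.50850375 -0.27593578  0.04      ]
anchor (np.float64(0.5749982094536383), np.float64(-0.14823407211712916), np.float64(-1.7688195909486482)) footlen 0.08883478845503365
perp heading -1.7510955213733426 0.08176647989876117
blob local [-0.00270768  0.01351949]
meter [ 0.58052535  0.19830905 -1.39015583] res [ 0.2  0.4 -1.   0.2  0.5  0.1  0.2 -0.6]
side res [array([163.5,  42. ]), array([ 33. , 113.5]), array([295.5, 160. ]), array([286., 242.]), array([163.5,  42. ]), array([163.5, 237.5]), array([295.5, 160. ])]
```

View pics/c2.png

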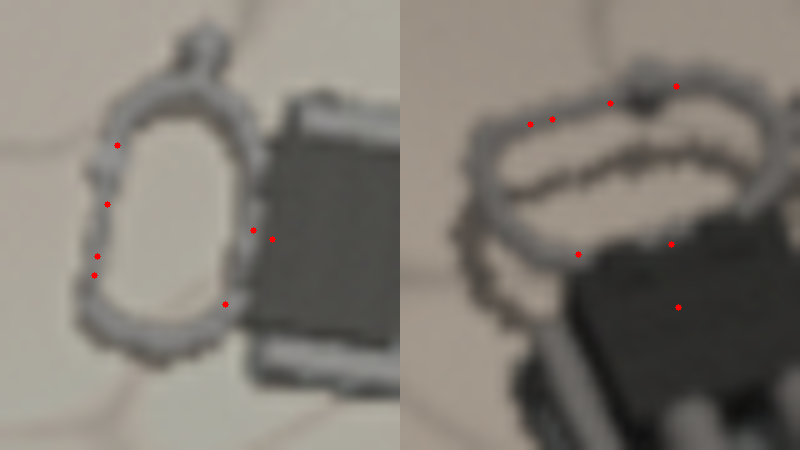

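The meter fit agrees in both views. In the top crop the hinge blob is at (101,165), the gate bar passes (103,210), the spine passes (252,200) and the loop bottom is at (158,343). The hook therefore sits about 5 mm towards -y of my foot estimate, so I'll refit the anchor on the hook itself while the arm moves over.

```bash
python3 - <<'E'
from h import *
T=lambda u,v:np.array([u/10+365-.5,v/10+170-.5]);S=lambda u,v:np.array([(u-400)/10+340-.5,v/10+235-.5])
A=np.load("A.npy")
W=lambda u,v:unproj("top",T(u,v),.028)[:2]
def loc(z,w): c,s=np.cos(z[2]),np.sin(z[2]);d=w-z[:2];return np.array([c*d[0]+s*d[1],-s*d[0]+c*d[1]])
hs=unproj("side",S(645,90),.028)[:2]
f=lambda z:1e3*np.array([loc(z,W(103,210))[0],loc(z,W(97,240))[0],loc(z,W(252,200))[0]-.042,loc(z,W(101,165))[1]-.017,loc(z,W(158,343))[1]+.026,.7*(loc(z,hs)[1]-.017),60e-3*(z[2]+1.76)*1.5])
z=least_squares(f,A).x;print("anchor",z,f(z).round(1));np.save("A.npy",z)
M=np.load("M.npy")
for x in(-.04,-.03,0,.028):
  print(x,"goal origin",pts(z,[x-.105,-.008,0])[0],"tcp",pts(z,[x-.105-.071,-.008,0])[0])
print("meter",M,"pre-contact tcp",pts(M,[-.082,0,0])[0],"ring in anchor",loc(z,pts(M,[.105,0,0])[0,:2]))
E
python3 -m jog '[[[0,0,0,-0.33,-0.09,0,50],[0,0,0,-0.33,-0.09,0,50],[0,0,0,-0.33,-0.09,0,50],[0,0,0,-0.33,-0.09,0,50],[0,0,0,-0.33,-0.09,0,50],[0,0,0,-0.33,-0.09,0,50],[0,0,0,-0.33,-0.09,0,50],[0,0,0,-0.33,-0.09,0,50],[0,0,0,-0.33,-0.09,0,50],[0,0,0,-0.33,-0.09,0,50],[0,0,0,-0.33,-0.09,0,50],[0,0,0,-0.33,-0.09,0,50]]]'
python3 -m jog '[[[0,0,0.1,0,0,0,50],[0,0,0.1,0,0,0,50],[0,0,0.1,0,0,0,50],[0,0,0.1,0,0,0,50],[0,0,0.1,0,0,0,50],[0,0,0.1,0,0,0,50],[0,0,0.1,0,0,0,50],[0,0,0.1,0,0,0,50],[0,0,0.1,0,0,0,50],[0,0,0.1,0,0,0,50],[0,0,0.1,0,0,0,50],[0,0,0.12,0,0,0,50]]]'
```

```text
anchor [ 0.56726309 -0.14543851 -1.76554471] [ 0.4  0.2 -0.5  1.9 -2.1  0.4 -0.5]
-0.04 goal origin [ 0.58747467 -0.00163137  0.        ] tcp [0.60121456 0.06802647 0.        ]
-0.03 goal origin [ 0.58553947 -0.01144234  0.        ] tcp [0.59927937 0.05821551 0.        ]
0 goal origin [ 0.57973388 -0.04087523  0.        ] tcp [0.59347378 0.02878262 0.        ]
0.028 goal origin [ 0.57431533 -0.06834593  0.        ] tcp [0.58805523 0.00131192 0.        ]
meter [ 0.58052535  0.19830905 -1.39015583] pre-contact tcp [0.56579326 0.27897482 0.        ] ring in anchor [-0.24212766 -0.01501375]
time: 2.5
ee_pos: [0.566, 0.2812, 0.2314]
eef_rot: [0.67, 3.069, 0.0]
ft_force: [0.5, -0.4, 0.2]
finger_gap: 0.0499
grasp_force: 0.0
time: 3.7
ee_pos: [0.565, 0.2823, 0.2313]
eef_rot: [-2.013, -2.412, 0.0]
ft_force: [0.2, -0.9, -0.9]
finger_gap: 0.0501
grasp_force: 0.0
```

```bash
python3 -m jog '[[[0,0,0,0,0,0.25,50],[0,0,0,0,0,0.25,50],[0,0,0,0,0,0.25,50],[0,0,0,0,0,0.25,50],[0,0,0,0,0,0.25,50],[0,0,0,0,0,0.25,50],[0,0,0,0,0,0.25,50],[0,0,0,0,0,0.2,50],[0,0,0,0,0,0.13,50],[0,0,0,0,0,0.08,50],[0,0,0,0,0,0.04,50],[0,0,0,0,0,0,50]]]'
python3 - <<'E'
from h import *
a=avg("top",4);b=avg("side",4);M=np.load("M.npy")
P=pts(M,[[.105,0,.041],[.06,.046,.034],[.06,-.046,.034],[-.06,.046,.034],[-.06,-.046,.034]])
cv2.imwrite("pics/d1.png",np.hstack([crop(a,"top",185,140,110,90,3.5,P),crop(b,"side",240,90,110,90,3.5,P)]))
E
```

```text
time: 4.9
ee_pos: [0.5652, 0.2824, 0.0115]
eef_rot: [2.009, 2.415, 0.0]
ft_force: [0.1, 0.4, -0.3]
finger_gap: 0.05
grasp_force: 0.0
```

View pics/d1.png

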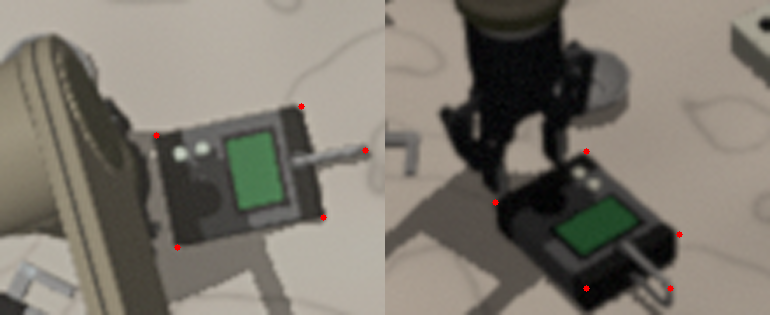

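The picture shows the fingers behind the meter's tail, and the predicted meter corners match in both views. I'll push 35 mm straight and then go into an arc.

```bash
python3 -m jog '[[[0,0,0,-0.04,0,0,50],[0,0,0,-0.04,0,0,50],[0,0,0,-0.04,0,0,50],[0,0,0,-0.03,0,0,50],[0,0,0,-0.03,0,0,50],[0,0,0,-0.04,0,0,50],[0,0,0,-0.04,0,0,50],[0,0,0,-0.05,0,0,50],[0,0,0,-0.05,0,0,50],[0,0,0,-0.05,0,0,50],[0,0,0,-0.05,0,0,50],[0,0,0,-0.04,0,0,50]]]'
python3 -m jog '[[[0,0,0.0137,-0.05,0.0076,0,50],[0,0,0.0137,-0.05,0.0076,0,50],[0,0,0.0137,-0.05,0.0076,0,50],[0,0,0.0137,-0.05,0.0076,0,50],[0,0,0.0137,-0.05,0.0076,0,50],[0,0,0.0137,-0.05,0.0076,0,50],[0,0,0.0137,-0.05,0.0076,0,50],[0,0,0.0137,-0.05,0.0076,0,50],[0,0,0.0137,-0.05,0.0076,0,50],[0,0,0.0137,-0.05,0.0076,0,50],[0,0,0.0137,-0.05,0.0076,0,50],[0,0,0.0137,-0.05,0.0076,0,50]]]'
python3 -m jog '[[[0,0,0.0137,-0.05,0.0076,0,50],[0,0,0.0137,-0.05,0.0076,0,50],[0,0,0.0137,-0.05,0.0076,0,50],[0,0,0.0137,-0.05,0.0076,0,50],[0,0,0.0137,-0.05,0.0076,0,50],[0,0,0.0137,-0.05,0.0076,0,50],[0,0,0.0137,-0.05,0.0076,0,50],[0,0,0.0137,-0.05,0.0076,0,50],[0,0,0,0,0,0,50],[0,0,0,0,0,0,50]]]'
python3 - <<'E'
from h import *
a=avg("top",4);b=avg("side",4)
cv2.imwrite("pics/t2.png",a);cv2.imwrite("pics/s2.png",b)
s=status.observe();p=s["ee_pos"];h=2*np.arctan2(*s["eef_rot"][1::-1])-np.pi
print(p,h)
M=pts((p[0],p[1],h),[.071,0,0])[0];Mz=(M[0],M[1],h);np.save("M2.npy",Mz);print("meter if stuck",Mz)
P=pts(Mz,[[.105,0,.041],[.06,.046,.034],[.06,-.046,.034],[-.06,.046,.034],[-.06,-.046,.034]])
cv2.imwrite("pics/d2.png",np.hstack([crop(a,"top",260,150,130,90,3,P),crop(b,"side",270,140,130,90,3,P)]))
E
```

```text
time: 6.5
ee_pos: [0.5741, 0.2326, 0.0113]
eef_rot: [-2.01, -2.415, 0.0]
ft_force: [-0.2, 2.5, 0.1]
finger_gap: 0.0502
grasp_force: 1.4
time: 7.7
ee_pos: [0.5906, 0.1743, 0.0113]
eef_rot: [2.162, 2.279, -0.0]
ft_force: [-0.3, 2.5, 0.4]
finger_gap: 0.0503
grasp_force: 1.4
time: 8.7
ee_pos: [0.5972, 0.1343, 0.0112]
eef_rot: [2.257, 2.185, -0.001]
ft_force: [-0.2, -0.9, -1.3]
finger_gap: 0.05
grasp_force: 0.0
[0.5971986  0.13492066 0.01128817] -1.6029443792156572
meter if stuck (np.float64(0.5949164764427608), np.float64(0.06395734937111625), np.float64(-1.6029443792156572))
```

View pics/d2.png

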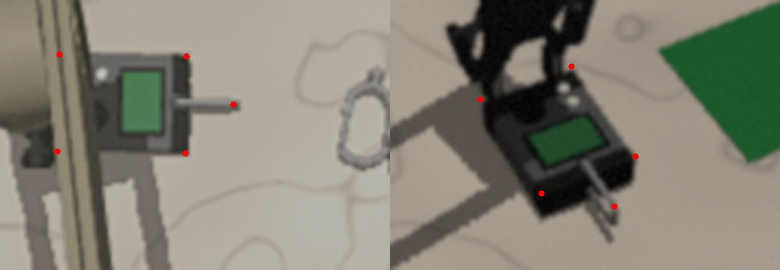

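The picture shows the meter stuck square to the fingers, about 3.7 mm further ahead than assumed (top view head edge at 190 against 186 predicted), with its sides aligned. I'll replan the rest of the arc.

```bash
python3 -m jog '[[[0,0,0.0172,-0.048,0.0101,0,50],[0,0,0.0172,-0.048,0.0101,0,50],[0,0,0.0172,-0.048,0.0101,0,50],[0,0,0.0172,-0.048,0.0101,0,50],[0,0,0.0172,-0.048,0.0101,0,50],[0,0,0.0172,-0.048,0.0101,0,50],[0,0,0.0172,-0.048,0.0101,0,50],[0,0,0.0172,-0.048,0.0101,0,50],[0,0,0.0172,-0.048,0.0101,0,50],[0,0,0.0172,-0.048,0.0101,0,50],[0,0,0.0172,-0.048,0.0101,0,50],[0,0,0.0172,-0.048,0.0101,0,50]]]'
python3 -m jog '[[[0,0,0,-0.05,0,0,50],[0,0,0,-0.05,0,0,50],[0,0,0,-0.04,0,0,50],[0,0,0,0,0,0,50],[0,0,0,0,0,0,50]]]'
python3 - <<'E'
from h import *
a=avg("top",8);b=avg("side",8)
s=status.observe();p=s["ee_pos"];h=2*np.arctan2(*s["eef_rot"][1::-1])-np.pi
M=pts((p[0],p[1],h),[.0747,0,0])[0];Mz=(M[0],M[1],h);A=np.load("A.npy");print(p,h,"meter",Mz)
w=pts(Mz,[.105,0,0])[0,:2]-A[:2];c,sn=np.cos(A[2]),np.sin(A[2]);print("ring local",c*w[0]+sn*w[1],-sn*w[0]+c*w[1],h-A[2])
P=pts(Mz,[[.108,0,.041],[.06,.046,.034],[.06,-.046,.034]]);Q=pts(A,[[0,.017,.028],[0,-.008,.028],[0,-.0205,.028]])
P=np.vstack([P,Q])
cv2.imwrite("pics/t3.png",a);cv2.imwrite("pics/s3.png",b)
cv2.imwrite("pics/d3.png",np.hstack([crop(a,"top",325,165,66,66,6,P),crop(b,"side",315,200,66,66,6,P)]))
E
```

```text
time: 10.3
ee_pos: [0.6032, 0.0759, 0.0113]
eef_rot: [2.428, 1.994, -0.0]
ft_force: [-0.3, 2.1, -0.5]
finger_gap: 0.05
grasp_force: 1.1
time: 10.8
ee_pos: [0.6004, 0.0622, 0.0113]
eef_rot: [2.427, 1.995, -0.001]
ft_force: [-0.2, 0.8, 0.1]
finger_gap: 0.0497
grasp_force: 0.0
[0.60040995 0.06259701 0.01129739] -8.048505179207059 meter (np.float64(0.5859705123475236), np.float64(-0.010694141242196767), np.float64(-8.048505179207059))
ring local -0.030817468527433754 -0.007698289087942834 -6.282960473660884
```

View pics/d3.png

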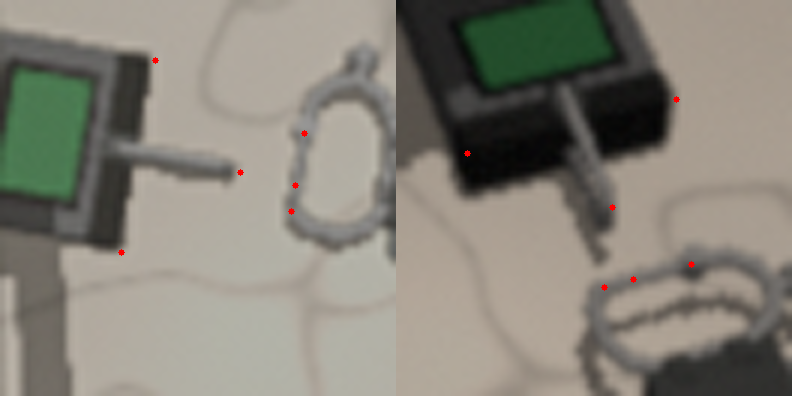

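The ring tip is at about (238,171) in the top view, heading for the gate 25 mm from the hinge blob. The top view gives y of about -6 and the side view about -11, both inside the window, so I'll push straight.

```bash
python3 -m jog '[[[0,0,0,-0.04,0,0,50],[0,0,0,-0.04,0,0,50],[0,0,0,-0.04,0,0,50],[0,0,0,-0.04,0,0,50],[0,0,0,-0.04,0,0,50],[0,0,0,-0.04,0,0,50],[0,0,0,-0.03,0,0,50],[0,0,0,-0.03,0,0,50],[0,0,0,-0.03,0,0,50]]]'
python3 -m jog '[[[0,0,0,-0.03,0,0,50],[0,0,0,-0.03,0,0,50],[0,0,0,-0.03,0,0,50],[0,0,0,0,0,0,50],[0,0,0,0,0,0,50]]]'
python3 - <<'E'
from h import *
a=avg("top",6);b=avg("side",6)
s=status.observe();p=s["ee_pos"];h=2*np.arctan2(*s["eef_rot"][1::-1])-np.pi
A=np.load("A.npy");w=pts((p[0],p[1],h),[.0747+.105,0,0])[0,:2]-A[:2];c,sn=np.cos(A[2]),np.sin(A[2]);print("ring local",c*w[0]+sn*w[1],-sn*w[0]+c*w[1],s["ft_force"])
cv2.imwrite("pics/d4.png",np.hstack([crop(a,"top",345,165,66,66,6),crop(b,"side",325,215,66,66,6)]))
E
```

```text
time: 12.5
ee_pos: [0.5941, 0.0304, 0.0113]
eef_rot: [-2.426, -1.995, -0.001]
ft_force: [1.3, 6.3, -0.0]
finger_gap: 0.0497
grasp_force: 2.9
time: 13.0
ee_pos: [0.5925, 0.0215, 0.0113]
eef_rot: [2.426, 1.995, 0.001]
ft_force: [2.3, 4.9, -0.7]
finger_gap: 0.0499
grasp_force: 2.1
ring local 0.011077715940901633 -0.007521562891462515 [ 2.89206373  3.80465653 -1.35463598]
```

View pics/d4.png

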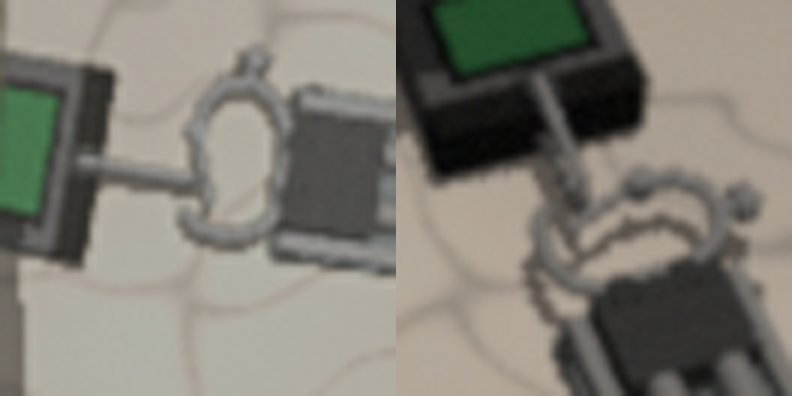

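The gate is pressed inward, with the bar between nose and hinge at about (200,188) in the top crop, and the hook has given a few mm. I'll keep pushing slowly and watch the force.

```bash
python3 -m jog '[[[0,0,0,-0.03,0,0,50],[0,0,0,-0.03,0,0,50],[0,0,0,-0.03,0,0,50]]]' | grep -E 'pos|force'
python3 -m jog '[[[0,0,0,-0.03,0,0,50],[0,0,0,-0.03,0,0,50]]]'| grep -E 'pos|force'
python3 -m jog '[[[0,0,0,-0.03,0,0,50]]]'| grep -E 'pos|force'
python3 -m jog '[[[0,0,0,-0.03,0,0,50]]]'| grep -E 'pos|force'
python3 - <<'E'
from h import *
b=avg("side",4);a=avg("top",4);cv2.imwrite("pics/t5.png",a);cv2.imwrite("pics/s5.png",b)
# dark/gate check without viewing: gate-bar line brightness unavailable; report pose
s=status.observe();p=s["ee_pos"];h=2*np.arctan2(*s["eef_rot"][1::-1])-np.pi
A=np.load("A.npy");w=pts((p[0],p[1],h),[.0747+.105,0,0])[0,:2]-A[:2];c,sn=np.cos(A[2]),np.sin(A[2]);print("ring local",c*w[0]+sn*w[1],-sn*w[0]+c*w[1],s["ft_force"])
E
```

```text
ee_pos: [0.5906, 0.0133, 0.0114]
ft_force: [1.2, 7.8, -0.5]
grasp_force: 4.2
ee_pos: [0.5893, 0.0076, 0.0114]
ft_force: [1.6, 8.4, -0.1]
grasp_force: 4.5
ee_pos: [0.5887, 0.0047, 0.0113]
ft_force: [0.7, 9.0, 0.7]
grasp_force: 4.6
ee_pos: [0.588, 0.0018, 0.0113]
ft_force: [-0.2, 9.6, 0.4]
grasp_force: 4.7
ring local 0.03175319964715631 -0.008133351668117007 [0.92282858 6.52818812 0.96522863]
```

```bash
for i in 1; do python3 -m jog '[[[0,0,0,-0.02,0,0,50]]]'| grep -E 'pos|ft_force'; python3 -m jog '[[[0,0,0,-0.02,0,0,50]]]'| grep -E 'pos|ft_force'; python3 -m jog '[[[0,0,0,-0.02,0,0,50]]]'| grep -E 'pos|ft_force';python3 -m jog '[[[0,0,0,0,0,0,50]]]'| grep -E 'pos|ft_force'; done
python3 - <<'E'
from h import *
a=avg("top",6);b=avg("side",6)
cv2.imwrite("pics/d5.png",np.hstack([crop(a,"top",350,170,50,60,8),crop(b,"side",330,220,50,60,8)]))
E
```

```text
ee_pos: [0.5876, -0.0003, 0.0113]
ft_force: [1.3, 5.7, 0.4]
ee_pos: [0.5871, -0.0031, 0.0113]
ft_force: [0.1, 3.8, 2.3]
ee_pos: [0.5868, -0.0052, 0.0113]
ft_force: [-0.2, 6.1, 2.1]
ee_pos: [0.5868, -0.0054, 0.0113]
ft_force: [-1.0, 3.6, 1.3]
```

View pics/d5.png

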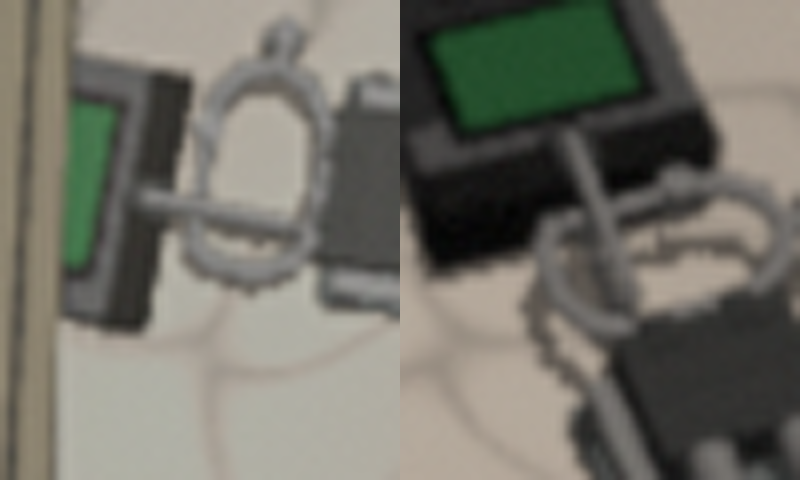

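The gate bar is straight and shut from the hinge to the nose in both views. The ring crosses it at about (200,210) in the top crop, its bar is by the spine, and the force dropped when the gate snapped. I'll back off and lift.

```bash
python3 -m jog '[[[0,0,0,0.02,0,0,50],[0,0,0,0.04,0,0,50],[0,0,0,0.1,0,0,50],[0,0,0,0.15,0,0,50],[0,0,0,0,0,-0.1,50],[0,0,0,0,0,-0.25,50],[0,0,0,0,0,-0.3,50],[0,0,0,0.1,0,-0.3,50],[0,0,0,0.3,0,-0.3,50],[0,0,0,0.3,0,-0.3,50],[0,0,0,0.3,0,-0.2,50],[0,0,0,0,0,0,50]]]'
python3 -m jog '[[[0,0,0,0,0,0,50],[0,0,0,0,0,0,50],[0,0,0,0,0,0,50],[0,0,0,0,0,0,50],[0,0,0,0,0,0,50]]]' | grep time
python3 - <<'E'
from h import *
a=avg("top",6);b=avg("side",6)
cv2.imwrite("pics/d6.png",np.hstack([crop(a,"top",320,165,80,80,5),crop(b,"side",310,200,80,80,5)]))
E
```

```text
time: 16.9
ee_pos: [0.6149, 0.1276, 0.1919]
eef_rot: [2.42, 1.998, 0.012]
ft_force: [0.5, -0.4, 0.6]
finger_gap: 0.0499
grasp_force: 0.0
time: 17.4
```

View pics/d6.png

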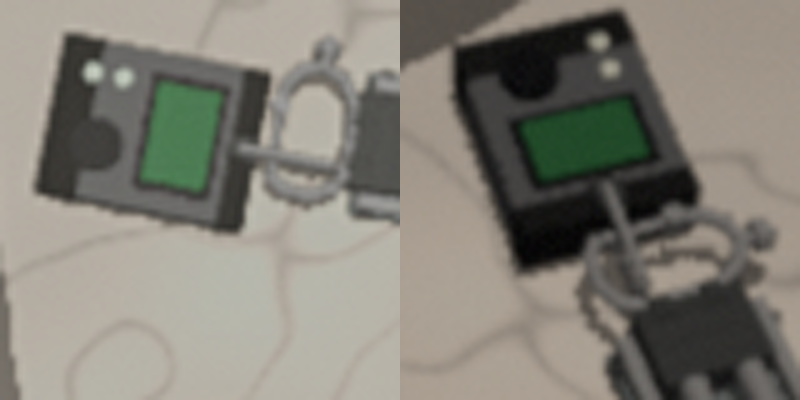

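The meter lies flat, its ring is through the hook at about (290,155) in the top crop, the gate is shut, and the robot is clear. I'm handing it in.

```bash
python3 -c "
from workcell import workorder
print(workorder.close_job())"
```

```text
the job is handed in; nothing more can be done
None
```

The meter is tethered: the last pictures show its ring inside the hook with the gate shut behind it, the meter flat on the bench and the arm clear; I handed the job in at about 18 s and got no verdict back.

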